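# Turn the bent bracket and hold it in the drilling jig

### The arm

A 6-joint arm with a two-finger parallel gripper is mounted at the origin on the work surface. World frame = base frame: x ahead of the robot, y to its left, z up, the work surface at z = 0. Lengths are in m, angles in rad, forces in N, time in s.
With the tool pointing down it reaches from about 0.275 to 0.85 m from the base axis. Payload 19 kg.
Tool frame: the origin (TCP) lies on the centre line of the jaws, within the pads' length; the fingertips stand 19 mm ahead of it and the grasp point (between the pads) is the TCP (ctrl.tip_extent is the distance from the TCP to the fingertips, in m); x points along the fingers, y is the direction in which the jaws open and shut, and the axes are right-handed (so a half turn about x gives the same grasp; the last joint's range is limited). The gripper opens to 85 mm and grips with 20 to 120 N. Pads are 22 mm wide; open, the fingers measure 114 mm over their backs; the gripper's body (76 mm by 85 mm) begins 54 mm behind the grasp point. The pads swing forward as they close: fully open they stand 13 mm farther back than shut.
Start: joints at [-1.458, 0.15, 1.437, -0, 1.554, -0.134], TCP at [0.14, -0.558, 0.25] pointing down, gripper open.
Joint ranges: [-2.8, 2.8], [-0.68, 2.1], [0.12, 2.68], [-1.39, 4.53], [0.16, 2.79], [-2.81, 2.81]. Speed limits (rad/s): [1.89, 1.89, 2.22, 3.01, 3.01, 3.01].

### API

Orientations are given as a 3x3 rotation matrix whose columns are the frame's x, y, z axes.
In Python, from plant import ctrl gives the robot as it stands. The module is installed in compiled form; this text tells all that it offers.
- The arm moves only by the shell command python3 -m crank 'ROWS'. ROWS is JSON, a list of rows, each a list of 7 numbers: the opening in per cent of the stroke, from 0 (shut) to 100 (fully open), then the shift along the tool's x, y, z in cm, then the turn, a rotation vector about the tool's x, y, z in degrees. In form: [[jaw, x, y, z, rx, ry, rz], ...]. A call has 1 to 5 rows; each row is the pose to reach, as a shift and turn from the pose measured when the call began, along the tool's axes at that moment; what a row does not reach only later rows make up. A row lasts 1/12 s, in which the tool goes at most 41.7 mm and 7.16 degrees, less where a joint would pass 70% of its speed; a pose out of reach is approached as far as the arm can. A call with a gripper value outside its range is refused whole. The fingers move at their own pace and stop on an object; the grip force is fixed at half the most. Time passes only in rows, so rows that repeat a pose let the fingers close. It gives the time, the measured TCP pose, the force and the opening at its end, in the units of the state.
- ctrl.get_obs(): the state, without advancing time (a new reading comes with each control period).
- ctrl.camera(name): name is "scene" or "top" or "wrist"; returns (picture, depth): 480x640x3 uint8, red, green, blue; 480x640 float32, m along the optical axis (not along the pixel's ray), 0 where there is no reading.
- ctrl.camera_model(name): a dict with "vfov" (degrees; the focal length in pixels is half the picture's height over the tangent of half this angle, whatever the lens; pixels are square), "cx", "cy" (the principal point, pixels), "world_from_camera" (4x4, takes a point from camera to world coordinates); the wrist camera has in their place "T_tool_cam" (4x4, takes a point from camera to tool coordinates, whose origin is the TCP and whose axes are the tool frame's). Camera axes: x right, y down, z forward; pixel columns grow to the right and rows downward; lengths in m; the calibration is good to about 2 mm. A picture is of the moment at which its call begins: read the wrist's pose just before it. camera_model takes no time and is no camera call.
- ctrl.finish_job(): hands the job in, once; it reports no verdict.
The state is a dict: "clock": time; "joints": joint angles; "dq": joint speeds; "joint_torque": joint torques, N m; "tool_pos": TCP position; "eef_rot": TCP orientation; "wrist_force": force on the tool from outside, world axes, zero at the start; "wrist_torque": the same for the moment, N m; "gripper_width": finger opening in m.
Only numpy, scipy, OpenCV 4.12 (cv2) and the standard library are available. Lean on these libraries where they do the work, as an engineer would, in place of code of your own. Each camera call takes 0.05 s, during which the arm holds its last target. There are 200 camera calls.

### The job

The blue bent bracket has to be held in the drilling jig for the next pair of holes: turn it a quarter turn so that the free edge of its foot (the edge away from the upright) lies squarely along the yellow fence and its side edge is up against the red stop block, with the foot flat on the steel bed. Then press it firmly down on the bed and against the fence with one diagonal push (about 20 N towards the fence and 10 N down), and finish while still holding it so: do not let go. Leave the oil bottle, the spanner and the brass cup where they are.

Things in the scene. Friction and masses are not known exactly. Their poses are not given: they have to be found in the camera images.
- bracket_upright (a point): Middle of the loose blue bracket's upright plate (8 thick, 80 wide), 40 mm above the foot's underside and 24 below the plate's top: grip here across the 8 mm. Axes: x across the plate, pointing over the foot to its free edge (toe); y along the plate; z up. Foot: 4 mm behind to 66 mm ahead in x, 40 mm each way in y. At the start flat on the bed, toe pointing towards the stop within 30 degrees.
- bracket_toe (a point): Middle of the free edge of the bracket's foot, on the underside (66 mm ahead of the upright's middle in x); same axes as bracket_upright. This edge must meet the fence.
- bracket_side (a point): Middle of the foot's +y side edge, on the underside (31 mm in x and 40 mm in y from the upright's middle); same axes. This edge must meet the stop block.
- jig_corner (a point): Point of the fixed drilling jig where bed top (16 mm above the bench), fence face and stop face meet. Axes: x square into the fence (roughly away from the robot), y along the fence and square into the stop, z up. Seated, the bracket's axes run along these, its toe edge at x = 0, its +y side edge at y = 0. Free bed reaches 210 mm to -x and 215 mm to -y.
- bed: Steel bed plate of the jig, 240 x 280 mm with dark slots, rigid and fixed, top 16 mm above the bench. Its origin is the jig's centre at bench height: 90 mm in -x, 75 mm in -y and 16 mm below the corner point. Friction of the bracket on the bed takes up to about 0.6 of the load on the bed out of a push towards the fence.
- fence: Yellow fence bar bolted to the far side of the bed, rigid and fixed, 18 mm thick, 260 mm long, 25 mm high above the bed (bolt heads 4 mm more). Same origin and axes as the bed; its face is 90 mm ahead of this origin in x.
- stop: Red stop block bolted to the bed at the left end (as the robot sees it) of the fence, rigid and fixed, 55 mm (x) by 35 mm (y), 25 mm high above the bed, its face 75 mm from this origin in y, reaching from 10 to 65 mm short of the fence's face. Same origin and axes as the bed.
- bracket: The whole blue steel bent bracket (L section, 0.5 to 0.75 kg): foot 70 x 80 x 8 mm, upright plate 8 mm thick along one 80 mm edge, 64 mm tall over all. Origin at the centre of the foot's underside (31 mm in x from the upright's middle, 40 mm below it), same axes as bracket_upright.
- oil_bottle: Bystander: bottle 54 mm across, 130 mm tall with a red cap, standing on the bench right of the jig; origin at the centre of its base.
- spanner: Bystander: steel spanner 170 mm long lying on the bench left of the jig; origin under its middle.
- bit_cup: Bystander: brass cup 70 mm across and 60 mm tall standing on the bench beyond the fence; origin at the centre of its base.
Not all that is in view belongs to the job. Of the things that look like the bracket, the smallest one is meant.

How it is judged:
By the outcome, as a careful person would: the job done as asked, in the order asked, and still so for the second after the job is handed in, while the arm keeps its last pose, push and grip.
It also fails if it takes over 38 s, if anything falls off the work surface, if the arm or the gripper's body presses on something with over 40 N, if the wrist force passes 120 N, or if a joint passes its speed limit or range.

## Working session

There is one attempt and no reset: what is moved stays moved. The work goes in short steps, Python scripts to look and compute and a shell command to move; the robot and the scene stay as the last step left them, time stands still between calls to the robot, and variables do not carry over. Pictures are saved under pics/ and viewed, about 8 in all and at most 12, crops included, and the job is handed in when it is done.

```bash
mkdir -p pics; cat > h.py <<'E'
import numpy as np, cv2
from plant import ctrl
def cam(name):
    o=ctrl.get_obs(); p,d=ctrl.camera(name); m=ctrl.camera_model(name)
    if 'world_from_camera' in m: T=np.array(m['world_from_camera'])
    else:
        W=np.eye(4);W[:3,:3]=o['eef_rot'];W[:3,3]=o['tool_pos'];T=W@np.array(m['T_tool_cam'])
    f=240/np.tan(np.radians(m['vfov'])/2)
    return p,d,(T,f,m['cx'],m['cy'])
def pts(d,M):
    T,f,cx,cy=M;v,u=np.mgrid[:480,:640]
    c=np.stack([(u-cx)/f*d,(v-cy)/f*d,d],-1)
    return c@T[:3,:3].T+T[:3,3]
def ray(uv,M,z):
    T,f,cx,cy=M;uv=np.atleast_2d(uv).astype(float)
    r=np.c_[(uv[:,0]-cx)/f,(uv[:,1]-cy)/f,np.ones(len(uv))]@T[:3,:3].T
    return T[:3,3]+r*((z-T[2,3])/r[:,2])[:,None]
def save(n,p): cv2.imwrite('pics/'+n,cv2.cvtColor(p,cv2.COLOR_RGB2BGR))
E
python3 - <<'E'
from h import *
for n in('top','scene'):
    p,d,M=cam(n); save(n+'0.png',p); np.savez(n+'0.npz',p=p,d=d,T=M[0],k=np.array(M[1:]))
    print(n,M[0].round(3).tolist(),M[1:],(d>0).mean())
o=ctrl.get_obs();print({k:np.round(v,3).tolist() for k,v in o.items()})
print(ctrl.camera_model('top'),ctrl.camera_model('wrist'),ctrl.tip_extent)
E
```

```text
top [[-0.015, -0.986, 0.164, 0.369], [-1.0, 0.012, -0.019, -0.002], [0.017, -0.164, -0.986, 1.159], [0.0, 0.0, 0.0, 1.0]] (np.float64(556.1567989228214), 321.4456496781995, 239.35920484234524) 0.9958626302083333
scene [[0.137, 0.831, -0.539, 1.263], [0.99, -0.119, 0.069, -0.096], [-0.007, -0.544, -0.839, 1.165], [0.0, 0.0, 0.0, 1.0]] (np.float64(619.3990116005315), 323.93941122863254, 237.42713938474125) 0.9959375
{'clock': 0.1, 'joints': [-1.458, 0.151, 1.438, 0.0, 1.554, -0.134], 'dq': [-0.001, -0.0, -0.0, -0.0, -0.001, 0.0], 'joint_torque': [0.003, -71.438, -57.179, -0.0, 0.007, -0.0], 'tool_pos': [0.14, -0.557, 0.25], 'eef_rot': [[-0.0, 0.244, -0.97], [0.001, -0.97, -0.244], [-1.0, -0.001, -0.0]], 'wrist_force': [0.762, 0.004, -0.935], 'wrist_torque': [0.008, 0.029, -0.01], 'gripper_width': 0.086}
{'vfov': 46.683581310792135, 'cx': 321.4456496781995, 'cy': 239.35920484234524, 'world_from_camera': array([[-0.01513782, -0.98640046,  0.16366115,  0.3692394 ],
       [-0.99974669,  0.0122051 , -0.01891022, -0.00185668],
       [ 0.01665555, -0.16390595, -0.98633536,  1.15896261],
       [ 0.        ,  0.        ,  0.        ,  1.        ]])} {'vfov': 61.27423119048083, 'cx': 318.0931868594219, 'cy': 240.99147765822164, 'T_tool_cam': array([[-1.60508666e-03, -2.69405257e-01,  9.63025561e-01,
        -1.24892605e-01],
       [ 9.99998695e-01, -2.54100330e-04,  1.59562598e-03,
        -1.79338751e-04],
       [-1.85164913e-04,  9.63026865e-01,  2.69405313e-01,
        -6.69011921e-02],
       [ 0.00000000e+00,  0.00000000e+00,  0.00000000e+00,
         1.00000000e+00]])} 0.019
```

View pics/top0.png

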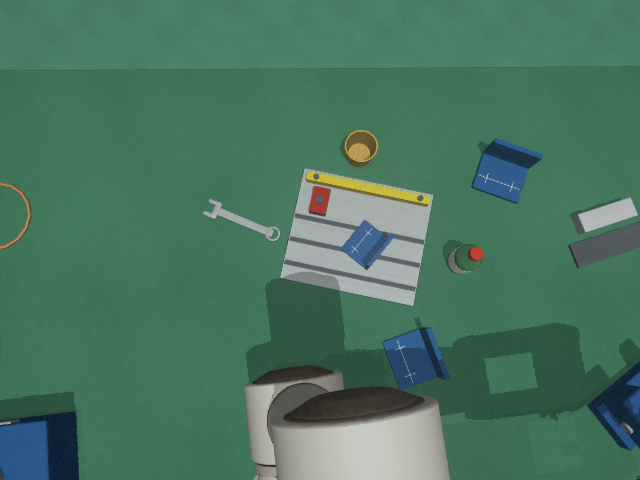

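View pics/scene0.png

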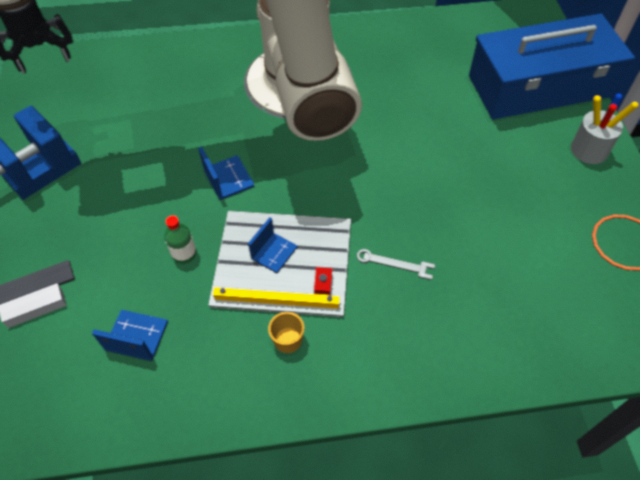

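Three blue brackets can be confused: top view (367,244) on the bed, (505,172) and (415,357) on the bench; a blue vise and toolbox are also in view. The one on the bed looks smallest and its toe points towards the red stop, so I'll check the sizes and take a close crop.

```bash
cat > meas.py <<'E'
from h import *
def an(p,d,M,name):
    P=pts(d,M);h=cv2.cvtColor(p,cv2.COLOR_RGB2HSV)
    hue,s,v=h[...,0],h[...,1],h[...,2]
    blue=(hue>100)&(hue<125)&(s>120)&(d>0)
    n,l,st,c=cv2.connectedComponentsWithStats(blue.astype(np.uint8))
    for i in range(1,n):
        if st[i,4]<200: continue
        q=P[l==i]; top=q[q[:,2]>q[:,2].max()-.012]
        r=cv2.minAreaRect(q[:,:2].astype(np.float32)*1000)
        print(name,'blue',c[i].round(),st[i,4],'z',np.percentile(q[:,2],[2,50,98]).round(3),'rect mm',np.round(r[0]),np.round(r[1]),round(r[2],1))
    yel=(hue>20)&(hue<33)&(s>150)&(v>120)&(d>0)
    red=((hue<6)|(hue>174))&(s>170)&(d>0)
    for nm,m in(('yel',yel),('red',red)):
        n,l,st,c=cv2.connectedComponentsWithStats(m.astype(np.uint8))
        for i in range(1,n):
            if st[i,4]<100: continue
            q=P[l==i];zt=np.percentile(q[:,2],98)
            t=q[q[:,2]>zt-.008]
            r=cv2.minAreaRect(t[:,:2].astype(np.float32)*1000)
            print(name,nm,c[i].round(),st[i,4],'ztop',zt.round(3),'rect',np.round(r[0],1),np.round(r[1],1),round(r[2],1))
    return P,blue,yel,red
E
python3 - <<'E'
from meas import *
for n in('top','scene'):
    z=np.load(n+'0.npz');M=(z['T'],*z['k']);an(z['p'],z['d'],M,n)
z=np.load('top0.npz');save('crop0.png',cv2.resize(z['p'][155:315,270:450],None,fx=3.3,fy=3.3,interpolation=cv2.INTER_CUBIC))
E
```

```text
top blue [504. 169.] 2489 z [0.006 0.012 0.084] rect mm [ 694. -410.] [102.  92.] 68.5
top blue [366. 244.] 1170 z [0.02  0.025 0.082] rect mm [ 546. -115.] [69. 80.] 49.8
top blue [415. 358.] 2510 z [0.006 0.011 0.084] rect mm [ 313. -203.] [102.  90.] 19.0
top blue [621. 408.] 2506 z [0.005 0.054 0.131] rect mm [ 226. -604.] [ 90. 169.] 74.8
top blue [ 40. 448.] 4797 z [0.014 0.133 0.139] rect mm [154. 514.] [131. 113.] 6.1
top yel [367. 188.] 952 ztop 0.046 rect [ 662.3 -120.2] [258.6  18.2] 77.2
top red [319. 199.] 245 ztop 0.046 rect [638.  -19.8] [32.1 52.6] 76.6
top red [476. 253.] 133 ztop 0.134 rect [ 509.8 -311.7] [22.2 23.1] 44.6
scene blue [557.  61.] 13194 z [-0.402  0.122  0.139] rect mm [-68. 811.] [374. 901.] 48.5
scene blue [ 37. 155.] 3648 z [0.005 0.084 0.132] rect mm [ 227. -648.] [134. 160.] 35.8
scene blue [226. 175.] 1369 z [0.003 0.011 0.084] rect mm [ 302. -207.] [136.  93.] 18.9
scene blue [270. 248.] 1346 z [0.019 0.025 0.08 ] rect mm [ 549. -115.] [72. 82.] 49.5
scene blue [133. 335.] 2148 z [0.005 0.012 0.084] rect mm [ 697. -411.] [104.  93.] 69.5
scene yel [597. 108.] 134 ztop 0.169 rect [337.4 641.1] [11.8 14.9] 80.3
scene yel [623. 114.] 212 ztop 0.168 rect [368.5 716.1] [14.7 15.6] 25.5
scene yel [277. 298.] 1443 ztop 0.045 rect [ 665.6 -120.8] [256.5  22.5] 77.1
scene yel [285. 335.] 275 ztop 0.062 rect [ 754.8 -118.6] [66.9 44.5] 32.1
scene red [608. 115.] 123 ztop 0.169 rect [370.4 665.5] [11.5 13.7] 62.5
scene red [172. 222.] 130 ztop 0.133 rect [ 512.7 -312. ] [22.2 23.7] 42.8
scene red [323. 280.] 320 ztop 0.045 rect [641.6 -20.5] [31.8 55.4] 78.0
```

View pics/crop0.png

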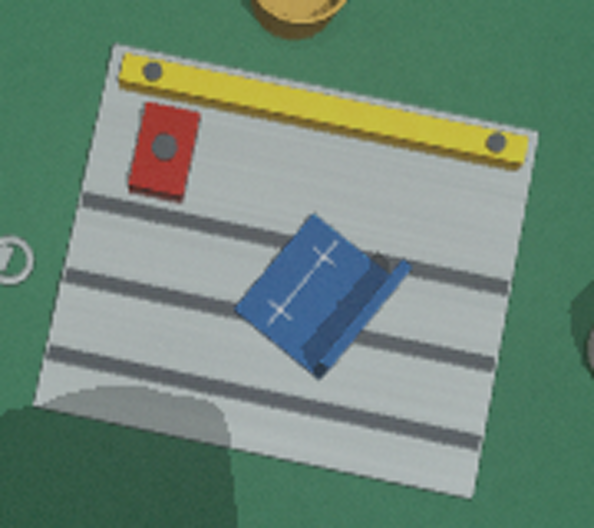

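The bracket on the bed measures 70 x 80 mm and the bench ones about 92 x 102 mm, so the bed bracket at top (367,244) is the one. Its upright is at lower right and its toe at upper left, yaw about 49.8°. The jig yaw is about -12.8° and the corner about (671,-45) mm. The stop's measured centre agrees with that. Moving above the upright now.

```bash

python3 -m crank '[[100,1.7,-10.4,-15.9,0,0,0],[100,1.7,-10.4,-15.9,0,0,0],[100,1.7,-10.4,-15.9,0,0,0],[100,1.7,-10.4,-15.9,0,0,0],[100,1.7,-10.4,-15.9,0,0,0]]'
python3 -m crank '[[100,1.7,-10.4,-15.9,0,0,0],[100,1.7,-10.4,-15.9,0,0,0],[100,1.7,-10.4,-15.9,0,0,0],[100,1.7,-10.4,-15.9,0,0,0],[100,1.7,-10.4,-15.9,0,0,0]]'
python3 -m crank '[[100,1.7,-10.4,-15.9,0,0,0],[100,1.7,-10.4,-15.9,0,0,0],[100,1.7,-10.4,-15.9,0,0,0],[100,1.7,-10.4,-15.9,0,0,0],[100,1.7,-10.4,-15.9,0,0,0]]'
for i in 1; do :; done
python3 -m crank '[[100,0,0,0,-31.5,0,0],[100,0,0,0,-31.5,0,0],[100,0,0,0,-31.5,0,0],[100,0,0,0,-31.5,0,0],[100,0,0,0,-31.5,0,0]]'
python3 -m crank '[[100,0,0,0,-31.5,0,0],[100,0,0,0,-31.5,0,0],[100,0,0,0,-31.5,0,0],[100,0,0,0,-31.5,0,0],[100,0,0,0,-31.5,0,0]]'
python3 -m crank '[[100,0,0,0,-31.5,0,0],[100,0,0,0,-31.5,0,0],[100,0,0,0,-31.5,0,0],[100,0,0,0,-31.5,0,0],[100,0,0,0,-31.5,0,0]]'
python3 -m crank '[[100,0,0,0,-31.5,0,0],[100,0,0,0,-31.5,0,0],[100,0,0,0,-31.5,0,0],[100,0,0,0,-31.5,0,0],[100,0,0,0,-31.5,0,0]]'
cat > go.py <<'E'
# needed shift/turn from the present pose to world target x y z(mm) yaw(deg) of tool y, tool x down
import sys
from h import *
from scipy.spatial.transform import Rotation as R
def need(x,y,z,yaw):
    o=ctrl.get_obs();A=np.array(o['eef_rot']);a=np.radians(yaw)
    ty=np.array([np.cos(a),np.sin(a),0]);tx=np.array([0,0,-1.]);B=np.c_[tx,ty,np.cross(tx,ty)]
    print('clock',round(o['clock'],2),'pos',np.round(np.array(o['tool_pos'])*1000,1),'yaw',np.degrees(np.arctan2(A[1,1],A[0,1])).round(2),'tilt',A[2].round(3),'F',np.round(o['wrist_force'],1),'T',np.round(o['wrist_torque'],2),'w',round(o['gripper_width'],4),'j',np.round(o['joints'],2))
    print('shift cm',(A.T@(np.array([x,y,z])/1000-o['tool_pos'])*100).round(2),'turn deg',np.degrees(R.from_matrix(A.T@B).as_rotvec()).round(2))
if __name__=='__main__': need(*map(float,sys.argv[1:5]))
E
python3 go.py 527.5 -138.7 200 49.8
python3 - <<'E'
from meas import *
p,d,M=cam('wrist');save('w1.png',p);np.savez('w1.npz',p=p,d=d,T=M[0],k=np.array(M[1:]))
an(p,d,M,'wrist')
E
```

```text
clock: 0.52
tool_pos: [0.2709, -0.4148, 0.2324]
eef_rot: [[0.0, 0.245, -0.969], [0.002, -0.969, -0.245], [-1.0, -0.002, -0.001]]
wrist_force: [-0.2, -0.4, 0.2]
gripper_width: 0.0855
clock: 0.93
tool_pos: [0.4011, -0.2721, 0.2153]
eef_rot: [[0.0, 0.246, -0.969], [0.003, -0.969, -0.246], [-1.0, -0.003, -0.001]]
wrist_force: [0.2, -0.7, -0.5]
gripper_width: 0.0852
clock: 1.35
tool_pos: [0.5311, -0.129, 0.1982]
eef_rot: [[0.0, 0.248, -0.969], [0.004, -0.969, -0.248], [-1.0, -0.003, -0.001]]
wrist_force: [-0.1, -0.4, 0.7]
gripper_width: 0.0854
clock: 1.77
tool_pos: [0.5311, -0.1288, 0.1978]
eef_rot: [[-0.001, 0.723, -0.691], [0.004, -0.691, -0.723], [-1.0, -0.003, -0.002]]
wrist_force: [-0.3, -0.0, 0.5]
gripper_width: 0.0857
clock: 2.18
tool_pos: [0.5309, -0.1288, 0.1975]
eef_rot: [[-0.001, 0.979, -0.204], [0.004, -0.204, -0.979], [-1.0, -0.002, -0.004]]
wrist_force: [0.4, 0.3, -0.5]
gripper_width: 0.0855
clock: 2.6
tool_pos: [0.5308, -0.1287, 0.1972]
eef_rot: [[-0.002, 0.939, 0.345], [0.004, 0.345, -0.939], [-1.0, -0.0, -0.005]]
wrist_force: [-0.1, 0.3, 0.7]
gripper_width: 0.0856
clock: 3.02
tool_pos: [0.5307, -0.1287, 0.1969]
eef_rot: [[-0.002, 0.614, 0.789], [0.004, 0.789, -0.614], [-1.0, 0.002, -0.005]]
wrist_force: [-0.1, -0.8, 0.4]
gripper_width: 0.0854
clock 3.02 pos [ 530.7 -128.7  196.9] yaw 52.11 tilt [-1.     0.002 -0.005] F [-0.1 -0.8  0.4] T [-0.03 -0.08  0.03] w 0.0854 j [-0.38  0.12  1.58  0.    1.44 -1.29]
shift cm [-0.32 -0.99  0.37] turn deg [ 2.31 -0.27 -0.11]
wrist blue [58. 67.] 14981 z [0.008 0.012 0.082] rect mm [ 335. -210.] [ 93. 113.] 35.9
wrist blue [340. 227.] 9284 z [0.024 0.025 0.082] rect mm [ 544. -117.] [73. 83.] 50.1
wrist yel [535. 306.] 1994 ztop 0.044 rect [637.3 -62. ] [153.5  61.4] 35.1
wrist yel [364. 371.] 3127 ztop 0.044 rect [ 647.3 -179.1] [137.5  19.2] 76.7
wrist red [520. 247.] 3608 ztop 0.043 rect [635.6 -21.4] [34.1 55.4] 77.2
```

View pics/w1.png

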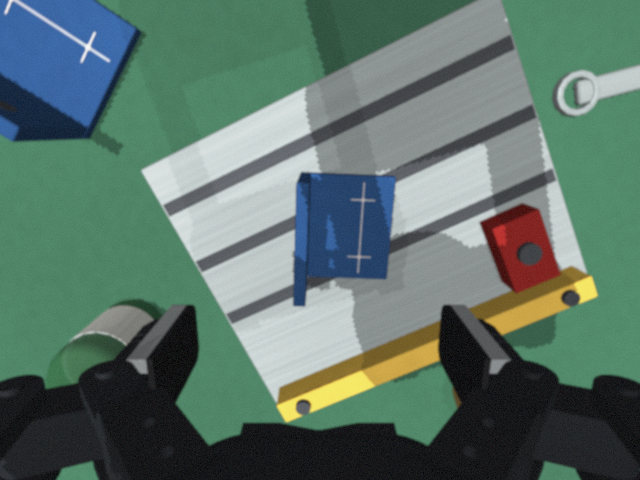

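The wrist view shows the bracket at (345,227): upright at left (300,240), toe at right, red stop at (520,247). Refining the upright and toe in this view.

```bash
cat > br.py <<'E'
from meas import *
def br(p,d,M,lift=0):
    P=pts(d,M);h=cv2.cvtColor(p,cv2.COLOR_RGB2HSV)
    b=((h[...,0]>100)&(h[...,0]<130)&(h[...,1]>90)&(d>0)).astype(np.uint8)
    n,l,st,c=cv2.connectedComponentsWithStats(b)
    c=[i for i in range(1,n) if st[i,4]>300]
    i=min(c,key=lambda i:np.linalg.norm(np.median(P[l==i],0)[:2]-np.array([.57,-.1])))
    q=P[l==i]
    for nm,m in(('uptop',q[:,2]>.075+lift),('foot',abs(q[:,2]-.024-lift)<.005)):
        t=q[m][:,:2].astype(np.float32)*1000
        if len(t)>20: print(nm,len(t),'z',np.median(q[m][:,2]).round(4),[np.round(x,1) for x in cv2.minAreaRect(t)])
    return q
E
python3 - <<'E'
from br import *
for n in('w1','top0','scene0'):
    z=np.load(n+'.npz');print(n);br(z['p'],z['d'],(z['T'],*z['k']))
E
```

```text
w1
uptop 1538 z 0.0812 [array([ 524.2, -138.3]), array([ 8. , 79.1]), np.float64(49.6)]
foot 7869 z 0.0253 [array([ 544.8, -117. ]), array([72.9, 82.2]), np.float64(50.2)]
top0
uptop 149 z 0.0801 [array([ 526.1, -138.1]), array([ 7.5, 78.4]), np.float64(49.7)]
foot 1060 z 0.0243 [array([ 548.6, -111.5]), array([62. , 79.8]), np.float64(49.9)]
scene0
uptop 125 z 0.0787 [array([ 529.7, -140. ]), array([ 9.6, 79.1]), np.float64(49.7)]
foot 939 z 0.0238 [array([ 551. , -112.8]), array([66.5, 83.4]), np.float64(48.5)]
```

```bash
python3 go.py 525 -138.3 140 49.7
```

```text
clock 3.07 pos [ 530.6 -128.6  196.8] yaw 52.16 tilt [-1.     0.002 -0.005] F [ 0.5 -0.3 -0.5] T [-0.03 -0.01 -0.03] w 0.0854 j [-0.38  0.12  1.58  0.    1.44 -1.29]
shift cm [ 5.68 -1.12  0.17] turn deg [ 2.46 -0.27 -0.11]
```

```bash
python3 -m crank '[[100,2.8,-1.1,0.2,2.5,-0.3,-0.1],[100,5.7,-1.1,0.2,2.5,-0.3,-0.1],[100,5.7,-1.1,0.2,2.5,-0.3,-0.1]]' >/dev/null; python3 go.py 525 -138.3 56 49.7
```

```text
clock 3.32 pos [ 523.1 -137.7  134.9] yaw 49.53 tilt [-1.    -0.002 -0.006] F [-1.1 -0.2 -1.1] T [ 0.05 -0.01 -0.  ] w 0.0854 j [-0.4   0.15  1.67  0.    1.32 -1.26]
shift cm [7.89 0.09 0.23] turn deg [-0.17 -0.35  0.11]
```

```bash
python3 -m crank '[[100,3,0.1,0.2,-0.2,-0.3,0.1],[100,6,0.1,0.2,-0.2,-0.3,0.1],[100,7.9,0.1,0.2,-0.2,-0.3,0.1],[100,7.9,0.1,0.2,-0.2,-0.3,0.1]]' >/dev/null; python3 go.py 525 -138.3 56 49.7
```

```text
clock 3.65 pos [ 523.4 -137.3   53.2] yaw 49.67 tilt [-1.    -0.002 -0.006] F [-1.3  0.8 -0.2] T [0.08 0.03 0.02] w 0.0854 j [-0.4   0.23  1.76  0.    1.16 -1.27]
shift cm [-0.28  0.03  0.19] turn deg [-0.03 -0.34  0.1 ]
```

```bash
python3 -m crank '[[100,-0.3,0,0.1,0,-0.3,0.1],[100,-0.3,0,0.1,0,-0.3,0.1],[0,-0.3,0,0.1,0,-0.3,0.1],[0,-0.3,0,0.1,0,-0.3,0.1],[0,-0.3,0,0.1,0,-0.3,0.1]]' >/dev/null; python3 go.py 525 -138.3 56 49.7;python3 -m crank '[[0,0,0,0,0,0,0],[0,0,0,0,0,0,0],[0,0,0,0,0,0,0],[0,0,0,0,0,0,0],[0,0,0,0,0,0,0]]' >/dev/null; python3 go.py 525 -138.3 56 49.7
```

```text
clock 4.07 pos [ 524.6 -138.1   57.3] yaw 49.67 tilt [-1.     0.     0.001] F [-0.7 -0.5  0.1] T [ 0.03 -0.02 -0.01] w 0.0512 j [-0.4   0.23  1.76  0.    1.16 -1.27]
shift cm [0.13 0.01 0.04] turn deg [-0.03  0.04 -0.03]
clock 4.48 pos [ 524.9 -138.1   57.6] yaw 49.67 tilt [-1.     0.001  0.001] F [0.5 1.3 4.7] T [ 0.32 -0.07 -0.01] w 0.0072 j [-0.4   0.23  1.76  0.    1.16 -1.27]
shift cm [ 0.16 -0.01  0.03] turn deg [-0.03  0.06 -0.05]
```

```bash
python3 -m crank '[[0,-1.5,0,0,0,0,0],[0,-3,0,0,0,0,0],[0,-3.5,0,0,0,0,0],[0,-3.5,0,0,0,0,0]]' >/dev/null; python3 go.py 575.2 -80 92 49.7
python3 -m crank '[[0,0,0,0,6.3,0,0],[0,0,0,0,12.6,0,0],[0,0,0,0,18.9,0,0],[0,0,0,0,25.2,0,0],[0,0,0,0,31.2,0,0]]' >/dev/null
python3 -m crank '[[0,0,0,0,6.3,0,0],[0,0,0,0,12.6,0,0],[0,0,0,0,18.9,0,0],[0,0,0,0,25.2,0,0],[0,0,0,0,31.2,0,0]]' >/dev/null; python3 go.py 575.2 -80 92 -12.8
```

```text
clock 4.82 pos [ 525.1 -138.2   93.2] yaw 49.67 tilt [-1.     0.001  0.002] F [-0.8  0.3 -6. ] T [-0.1   0.05  0.01] w 0.0076 j [-0.4   0.19  1.72  0.    1.23 -1.27]
shift cm [0.13 7.68 0.05] turn deg [-0.03  0.13 -0.06]
clock 5.65 pos [ 523.9 -137.8   90.4] yaw -13.37 tilt [-1.    -0.001 -0.   ] F [ 0.3  0.7 -6.9] T [ 0.02  0.08 -0.04] w 0.0073 j [-0.4   0.19  1.73  0.    1.23 -0.17]
shift cm [-0.16  3.65 -6.81] turn deg [-0.57 -0.03  0.07]
```

```bash
python3 -m crank '[[0,-0.2,1.2,-2.3,-0.6,0,0],[0,-0.2,2.4,-4.6,-0.6,0,0],[0,-0.2,3.65,-6.8,-0.6,0,0],[0,-0.2,3.65,-6.8,-0.6,0,0],[0,-0.2,3.65,-6.8,-0.6,0,0]]' >/dev/null; python3 go.py 575.2 -80 92 -12.8
python3 - <<'E'
from br import *
for n in('wrist','top'):
    p,d,M=cam(n);save(n+'2.png',p);print(n);q=br(p,d,M,.035);np.savez(n+'2.npz',p=p,d=d,T=M[0],k=np.array(M[1:]))
    if n=='wrist':an(p,d,M,n)
E
```

```text
clock 6.07 pos [575.  -79.2  90.9] yaw -12.68 tilt [-1.    -0.003 -0.   ] F [-0.6 -0.9 -6.9] T [-0.02  0.11 -0.01] w 0.0072 j [-0.27  0.27  1.63  0.    1.25 -0.05]
shift cm [-0.11  0.03  0.08] turn deg [ 0.12 -0.03  0.18]
wrist
uptop 5538 z 0.1145 [array([578.9, -72.3]), array([48.9, 48.6]), np.float64(39.3)]
foot 17928 z 0.0585 [array([605.5, -81.1]), array([67.6, 69. ]), np.float64(77.4)]
wrist blue [386. 281.] 23891 z [0.057 0.059 0.115] rect mm [605. -81.] [68. 70.] 77.1
wrist yel [527. 188.] 19447 ztop 0.043 rect [650.3 -65.8] [156.2  64.1] 77.1
wrist yel [475. 426.] 190 ztop 0.128 rect [611.6 -95.7] [1.2 1.6] 64.1
wrist red [433. 119.] 9983 ztop 0.044 rect [636.4 -20.9] [33.7 54.8] 77.3
top
foot 40 z 0.0584 [array([ 325.7, -235. ]), array([98.4,  3.3]), np.float64(17.0)]
```

View pics/wrist2.png

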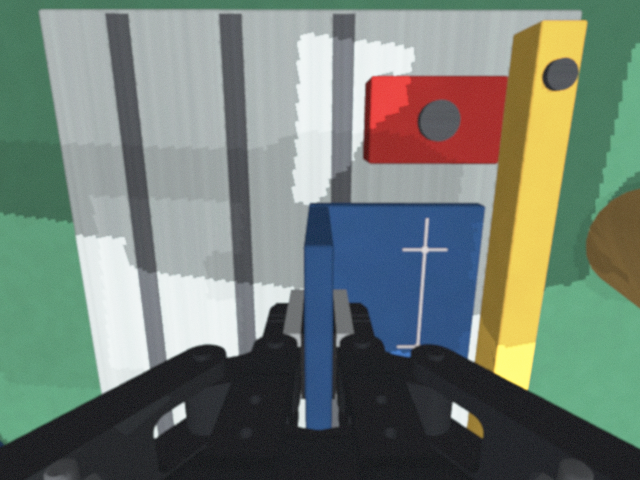

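The wrist view shows the bracket held square: toe edge at column ~478 left of the fence (~505), +y edge at row ~205 below the stop's near edge (~163). Measuring both gaps in the jig's axes.

```bash
cat > gap.py <<'E'
from meas import *
def line(x,y):  # robust straight line y=a+bx
    for _ in range(4):
        b,a=np.polyfit(x,y,1);r=y-a-b*x;k=abs(r)<max(2*np.std(r),.3);x,y=x[k],y[k]
    return a,np.degrees(np.arctan(b)),len(x)
def edge(X,along,val,lo,hi,pc):
    xs,ys=[],[]
    for c in np.arange(lo,hi,2.):
        m=abs(X[:,along]-c)<1
        if m.sum()>5: xs.append(c);ys.append(np.percentile(X[m,val],pc))
    return line(np.array(xs),np.array(ys))
def gap(p,d,M,zf,yaw=-12.8,C=(671.3,-45.4)):
    P=pts(d,M)*1000;a=np.radians(yaw);Rj=np.array([[np.cos(a),np.sin(a)],[-np.sin(a),np.cos(a)]])
    J=np.dstack([(P[...,:2]-C)@Rj.T,P[...,2]])
    h=cv2.cvtColor(p,cv2.COLOR_RGB2HSV);hue,s,v=h[...,0],h[...,1],h[...,2]
    b=J[(hue>100)&(hue<130)&(s>90)&(d>0)];y=J[(hue>20)&(hue<33)&(s>140)&(d>0)];r=J[((hue<6)|(hue>174))&(s>150)&(d>0)]
    f=b[(abs(b[:,2]-zf)<5)&(abs(b[:,0])<150)&(abs(b[:,1])<150)]
    x0,x1=np.percentile(f[:,0],[1,99]);y0,y1=np.percentile(f[:,1],[1,99]);print('foot x',x0.round(1),x1.round(1),'y',y0.round(1),y1.round(1),'z',np.median(f[:,2]).round(1))
    print('toe  x at y=0, slope deg',edge(f,1,0,max(y0+5,y1-45),y1-5,99))
    print('side y at x=0, slope deg',edge(f,0,1,x0+15,x1-5,99))
    ft=y[(y[:,2]>38)&(y[:,2]<46)];print('fence top near edge x',edge(ft,1,0,-90,30,1))
    rt=r[(r[:,2]>38)&(r[:,2]<46)];print('stop top near edge y',edge(rt,0,1,-60,-15,1),'x range',np.percentile(rt[:,0],[1,99]).round(1))
E
python3 - <<'E'
from gap import *
z=np.load('wrist2.npz');gap(z['p'],z['d'],(z['T'],*z['k']),58.5)
E
python3 go.py 578.5 -80 62 -12.8
```

```text
foot x -81.7 -22.9 y -79.3 -15.9 z 58.5
toe  x at y=0, slope deg (np.float64(-23.125988584886453), np.float64(-0.35887405266683114), 20)
side y at x=0, slope deg (np.float64(-15.904480516136086), np.float64(0.06439781514411344), 20)
fence top near edge x (np.float64(-2.0675503596478007), np.float64(-0.11409059693239348), 60)
stop top near edge y (np.float64(-0.2173795104459273), np.float64(0.2535120394415466), 23) x range [-66.6 -13. ]
clock 6.17 pos [574.5 -80.2  91.4] yaw -12.76 tilt [-1.    -0.003 -0.   ] F [ 0.9 -0.1 -6.2] T [ 0.02  0.11 -0.02] w 0.0073 j [-0.27  0.27  1.63  0.    1.25 -0.05]
shift cm [ 2.94  0.4  -0.11] turn deg [ 0.04 -0.02  0.16]
```

```bash
python3 -m crank '[[0,1,0,0,0,0,0.15],[0,2,0,0,0,0,0.15],[0,2.9,0,0,0,0,0.15],[0,2.9,0,0,0,0,0.15]]' >/dev/null; python3 go.py 575 -80 58.5 -12.7;  python3 -m crank '[[0,0.1,0,-0.6,0,0,0],[0,0.1,0,-1.2,0,0,0],[0,0.1,0,-1.2,0,0,0],[0,0.1,0,-1.2,0,0,0]]' >/dev/null; python3 go.py 575 -80 58.5 -12.7
```

```text
clock 6.5 pos [573.  -80.3  59.6] yaw -12.8 tilt [-1.    -0.004 -0.   ] F [ 0.5  0.1 -6.2] T [ 0.05  0.17 -0.01] w 0.0071 j [-0.27  0.3   1.66  0.    1.19 -0.05]
shift cm [ 0.11  0.19 -0.07] turn deg [-0.1  -0.03  0.22]
clock 6.83 pos [575.8 -68.   58.9] yaw -12.76 tilt [-1.    -0.003 -0.001] F [ 0.6 -0.7 -5.5] T [-0.01  0.1  -0.03] w 0.0072 j [-0.25  0.3   1.66  0.    1.19 -0.03]
shift cm [0.04 0.18 1.18] turn deg [-0.06 -0.03  0.2 ]
```

```bash
python3 -m crank '[[0,0,0,-0.2,0,0,0.2],[0,0,0,-0.3,0,0,0.2],[0,0,0,-0.4,0,0,0.2],[0,0,0,-0.45,0,0,0.2]]' >/dev/null; python3 go.py 575 -80 58.5 -12.7;python3 -m crank '[[0,0,0,0,0,0,0]]' ; python3 go.py 575 -80 58.5 -12.7
```

```text
clock 7.17 pos [576.8 -64.1  59.1] yaw -12.76 tilt [-1.     0.     0.001] F [-4.  -7.7 -2.3] T [-1.24  0.61 -0.17] w 0.0071 j [-0.24  0.3   1.66 -0.    1.18 -0.02]
shift cm [0.06 0.18 1.59] turn deg [-0.06  0.03 -0.01]
clock: 7.25
tool_pos: [0.5768, -0.0643, 0.0593]
eef_rot: [[0.0, 0.975, -0.221], [-0.001, -0.221, -0.975], [-1.0, 0.0, 0.001]]
wrist_force: [0.6, 0.4, -5.6]
gripper_width: 0.0072
clock 7.25 pos [576.8 -64.3  59.3] yaw -12.76 tilt [-1.     0.     0.001] F [ 0.6  0.4 -5.6] T [ 0.03  0.08 -0.02] w 0.0072 j [-0.24  0.3   1.66 -0.    1.18 -0.02]
shift cm [0.08 0.17 1.57] turn deg [-0.06  0.06 -0.02]
```

```bash
python3 -m crank '[[0,0,0.8,-0.05,0,0,0],[0,0,1.6,-0.05,0,0,0],[0,0,2.0,-0.05,0,0,0],[0,0,2.0,-0.05,0,0,0]]' >/dev/null; python3 go.py 598.5 -69.5 57.6 -12.76;python3 -m crank '[[0,0.1,0,0,0,0,0],[0,0.2,0,0,0,0,0],[0,0.2,0,0,0,0,0]]'  ; python3 go.py 598.5 -69.5 57.6 -12.76
python3 - <<'E'
from gap import *
p,d,M=cam('wrist');save('wrist3.png',p);gap(p,d,M,25)
E
```

```text
clock 7.58 pos [597.  -68.7  59.2] yaw -12.77 tilt [-1.     0.001  0.001] F [ 2.1 -5.8 -5.6] T [-1.01 -0.12 -0.09] w 0.0072 j [-0.24  0.34  1.61 -0.    1.19 -0.02]
shift cm [0.16 0.17 0.04] turn deg [-0.01  0.08 -0.04]
clock: 7.83
tool_pos: [0.5971, -0.0689, 0.0576]
eef_rot: [[0.001, 0.975, -0.221], [-0.002, -0.221, -0.975], [-1.0, 0.002, 0.002]]
wrist_force: [-0.6, -4.2, -1.0]
gripper_width: 0.007
clock 7.83 pos [597.1 -68.9  57.6] yaw -12.77 tilt [-1.     0.002  0.002] F [-0.6 -4.2 -1. ] T [-0.73  0.14  0.01] w 0.007 j [-0.24  0.34  1.61 -0.    1.19 -0.02]
shift cm [0.   0.15 0.03] turn deg [-0.01  0.09 -0.09]
foot x -61.6 -3.3 y -64.9 -5.0 z 25.4
toe  x at y=0, slope deg (np.float64(-3.4015158393994462), np.float64(0.09153441740831107), 18)
side y at x=0, slope deg (np.float64(-5.4718873865669355), np.float64(-0.08445652631766336), 19)
fence top near edge x (np.float64(-2.077593447789041), np.float64(-0.10967900818351113), 48)
stop top near edge y (np.float64(-0.182197507394425), np.float64(0.01632242711800701), 23) x range [-66.  -13.2]
```

View pics/wrist3.png

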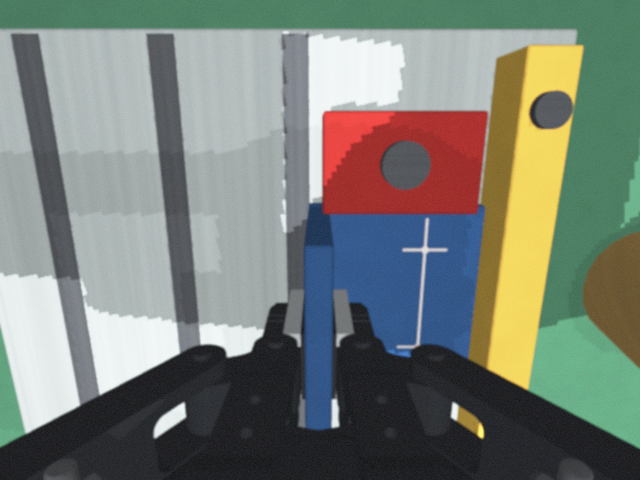

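The side edge is now up against the stop (row ~212), with the toe edge ~1.5 mm short of the fence (columns 483/490). Now the diagonal push, built up gradually.

```bash
cat > f.py <<'E'
from h import *
o=ctrl.get_obs();F=np.array(o['wrist_force']);p=np.array(o['tool_pos'])*1000-[671.3,-45.4,16];a=np.radians(-12.8);c,s=np.cos(a),np.sin(a)
A=np.array(o['eef_rot'])
print('t',round(o['clock'],2),'jig F',np.round([F[0]*c+F[1]*s,-F[0]*s+F[1]*c,F[2]],1),'jig pos',np.round([p[0]*c+p[1]*s,-p[0]*s+p[1]*c,p[2]],2),'yaw',np.degrees(np.arctan2(A[1,1],A[0,1])).round(2),'tilt',A[2].round(4),'T',np.round(o['wrist_torque'],2),'w',o['gripper_width'].__round__(4))
E
python3 f.py; python3 -m crank '[[0,0.02,0.1,-0.03,0,0,0],[0,0.05,0.15,-0.03,0,0,0],[0,0.05,0.15,-0.03,0,0,0]]'>/dev/null;python3 f.py
```

```text
t 7.88 jig F [ 0.4 -4.   0.4] jig pos [-67.14 -39.3   41.63] yaw -12.77 tilt [-1.      0.0017  0.0016] T [-0.68  0.23 -0.01] w 0.0074
t 8.13 jig F [-14.4  -7.6  10.8] jig pos [-66.65 -39.37  41.62] yaw -12.77 tilt [-1.0e+00 -4.0e-04  2.3e-03] T [-0.58  2.4   0.04] w 0.0074
```

```bash
python3 -m crank '[[0,0.05,0.12,-0.02,0,0,0],[0,0.05,0.15,-0.02,0,0,0],[0,0.05,0.165,-0.02,0,0,0],[0,0.05,0.165,-0.02,0,0,0],[0,0.05,0.165,-0.02,0,0,0]]'>/dev/null;python3 f.py
python3 - <<'E'
from gap import *
p,d,M=cam('wrist');save('wrist4.png',p);gap(p,d,M,25)
E
python3 f.py
```

```text
t 8.55 jig F [-20.8  -6.3  14.5] jig pos [-66.62 -39.33  41.62] yaw -12.76 tilt [-1.     -0.0037  0.0028] T [-0.21  3.03  0.02] w 0.0073
foot x -61.4 -2.9 y -64.9 -5.1 z 25.3
toe  x at y=0, slope deg (np.float64(-3.1179631550576), np.float64(-0.13005931811633858), 20)
side y at x=0, slope deg (np.float64(-5.370592994146571), np.float64(0.12091881935233147), 19)
fence top near edge x (np.float64(-2.038844175537543), np.float64(-0.08524003413438853), 48)
stop top near edge y (np.float64(-0.2028288460186688), np.float64(-0.005418822920151534), 23) x range [-65.9 -13.2]
t 8.6 jig F [-20.7  -7.2  15.3] jig pos [-66.62 -39.34  41.63] yaw -12.76 tilt [-1.     -0.0036  0.0028] T [-0.22  3.05 -0.01] w 0.0073
```

View pics/wrist4.png

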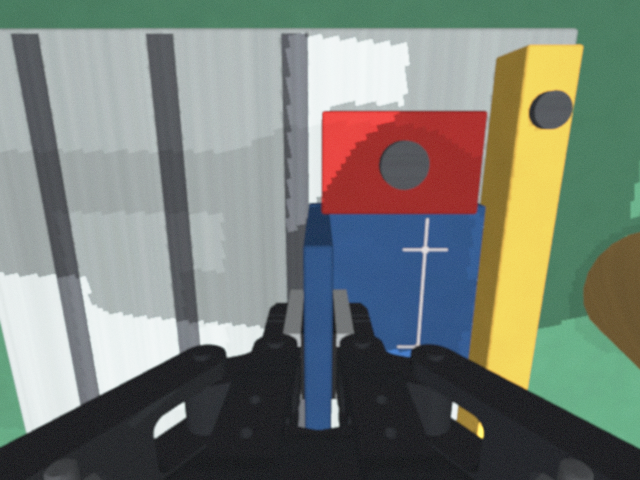

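The push holds rigidly: x stayed at -66.62 while the force rose from 14 to 21 N. But the tool has tipped toe-down by ~0.3° and the down force is a bit high, so I'll correct both and check the toe line closely.

```bash
python3 -m crank '[[0,0.04,0.165,-0.02,0,0,0.2],[0,0.035,0.18,-0.02,0,0,0.4],[0,0.035,0.19,-0.02,0,0,0.45],[0,0.035,0.19,-0.02,0,0,0.45],[0,0.035,0.19,-0.02,0,0,0.45]]'>/dev/null;python3 f.py
python3 - <<'E'
from gap import *
p,d,M=cam('wrist');np.savez('wrist5.npz',p=p,d=d,T=M[0],k=np.array(M[1:]));gap(p,d,M,25);save('wrist5.png',cv2.resize(p[190:360,400:560],None,fx=3.5,fy=3.5,interpolation=cv2.INTER_CUBIC))
# row profile across toe / fence base
h=cv2.cvtColor(p,cv2.COLOR_RGB2HSV)
for r in(230,290,340): print(r,[tuple(map(int,x)) for x in p[r,466:500:2]]); print(pts(d,M)[r,466:500:2,2].round(3)*1000)
E
python3 f.py
```

```text
t 9.02 jig F [-22.1  -7.1  15.6] jig pos [-66.58 -39.36  41.61] yaw -12.75 tilt [-1.0e+00  3.0e-04  3.3e-03] T [-0.17  3.51 -0.01] w 0.0077
foot x -61.2 -2.9 y -65.0 -5.1 z 25.4
toe  x at y=0, slope deg (np.float64(-2.9868254756169765), np.float64(0.07019322265857995), 19)
side y at x=0, slope deg (np.float64(-5.561784493924648), np.float64(-0.08229611509185081), 19)
fence top near edge x (np.float64(-2.0181332402092855), np.float64(-0.10732868063611561), 48)
stop top near edge y (np.float64(-0.1302861046988141), np.float64(0.1787645452904162), 23) x range [-66.  -13.1]
230 [(52, 89, 136), (51, 87, 136), (55, 92, 142), (59, 95, 151), (60, 97, 151), (53, 93, 147), (57, 97, 151), (58, 94, 145), (100, 97, 104), (133, 108, 50), (131, 106, 43), (132, 109, 43), (133, 109, 45), (137, 112, 52), (136, 109, 47), (133, 109, 46), (134, 108, 44)]
[25. 26. 25. 24. 26. 26. 25. 26. 25. 26. 29. 29. 32. 33. 35. 37. 38.]
290 [(51, 86, 136), (55, 90, 138), (51, 88, 137), (47, 82, 133), (69, 91, 134), (123, 106, 75), (136, 110, 48), (138, 111, 47), (138, 114, 50), (141, 115, 52), (136, 109, 47), (132, 109, 47), (132, 111, 45), (133, 110, 45), (152, 123, 54), (220, 178, 79), (242, 212, 95)]
[27. 26. 25. 25. 25. 25. 27. 29. 30. 31. 34. 36. 37. 40. 42. 42. 42.]
340 [(57, 93, 150), (63, 91, 138), (114, 103, 82), (135, 110, 46), (134, 109, 46), (137, 113, 53), (133, 109, 47), (135, 110, 47), (140, 113, 51), (132, 109, 41), (138, 113, 49), (160, 132, 58), (225, 184, 83), (243, 215, 95), (244, 216, 96), (244, 214, 94), (243, 213, 94)]
[26. 26. 25. 26. 29. 30. 32. 34. 36. 37. 40. 41. 43. 42. 42. 43. 42.]
t 9.07 jig F [-22.5  -8.1  14.7] jig pos [-66.62 -39.35  41.57] yaw -12.75 tilt [-1.0e+00  2.0e-04  3.3e-03] T [-0.13  3.56 -0.02] w 0.0074
```

View pics/wrist5.png

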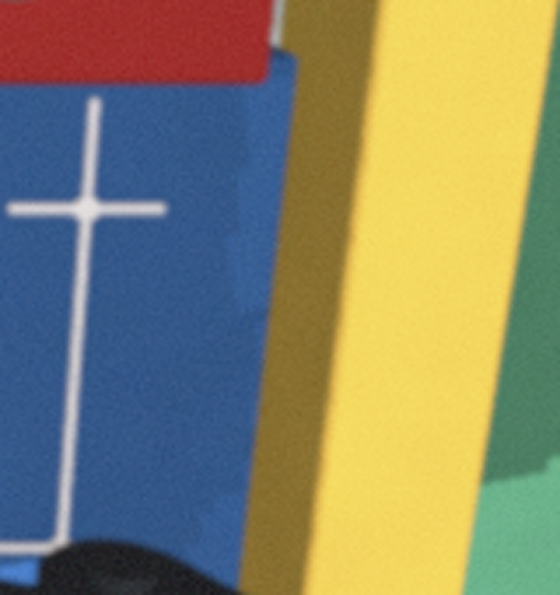

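The toe edge meets the fence face along its whole visible length, with no bed showing between (crop column ~270). One last trim of the roll and down force.

```bash
python3 -m crank '[[0,0.03,0.18,-0.02,0,0.1,0.3],[0,0.02,0.2,-0.02,0,0.2,0.35],[0,0.015,0.2,-0.02,0,0.2,0.35],[0,0.015,0.2,-0.02,0,0.2,0.35],[0,0.015,0.2,-0.02,0,0.2,0.35]]'>/dev/null;python3 f.py
```

```text
t 9.48 jig F [-20.8  -7.   13.1] jig pos [-66.59 -39.34  41.61] yaw -12.74 tilt [-1.e+00  2.e-03  3.e-04] T [-0.3   3.58 -0.  ] w 0.0073
```

```bash
python3 -m crank '[[0,0.01,0.2,-0.02,0,0,0.25],[0,0,0.23,-0.02,0,0,0.2],[0,0,0.23,-0.02,0,0,0.2],[0,0,0.23,-0.02,0,0,0.2],[0,0,0.23,-0.02,0,0,0.2]]'>/dev/null;python3 f.py
python3 - <<'E'
from gap import *
p,d,M=cam('top');save('top6.png',cv2.resize(p[120:320,180:500],None,fx=2.4,fy=2.4));an(p,d,M,'top')
E
python3 f.py
```

```text
t 9.9 jig F [-23.3  -6.6  12.4] jig pos [-66.61 -39.35  41.57] yaw -12.73 tilt [-1.e+00  3.e-04  9.e-04] T [-0.25  3.87 -0.06] w 0.0073
top blue [504. 169.] 2487 z [0.006 0.012 0.084] rect mm [ 694. -411.] [103.  92.] 69.2
top blue [415. 358.] 2473 z [0.006 0.011 0.084] rect mm [ 313. -203.] [102.  90.] 18.5
top blue [621. 409.] 2406 z [0.005 0.055 0.132] rect mm [ 227. -604.] [ 90. 173.] 74.2
top blue [ 22. 442.] 2193 z [0.03  0.135 0.139] rect mm [173. 516.] [ 93. 112.] 7.0
top yel [418. 198.] 131 ztop 0.045 rect [ 639.  -225.2] [41.9 18.4] 79.8
top red [476. 253.] 133 ztop 0.134 rect [ 510.  -311.7] [22.1 23.1] 44.9
t 9.95 jig F [-23.8  -6.4  12.5] jig pos [-66.61 -39.33  41.6 ] yaw -12.73 tilt [-1.e+00  4.e-04  9.e-04] T [-0.22  3.9  -0.02] w 0.0072
```

View pics/top6.png

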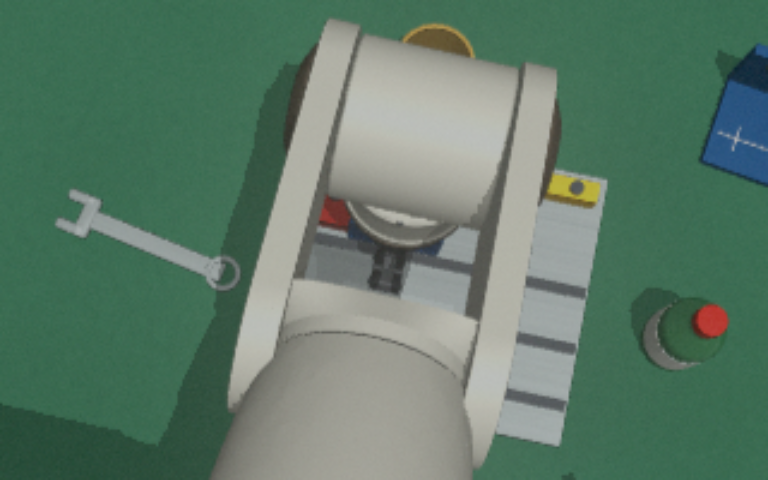

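The bottle, spanner and cup have not moved, and the bracket is seated at the same height above the bed as when it was gripped (41.6 mm). The push is steady, so I'm handing in.

```bash
python3 f.py; python3 -c "
from plant import ctrl
print(ctrl.finish_job())"
```

```text
t 9.95 jig F [-23.8  -6.4  12.5] jig pos [-66.61 -39.33  41.6 ] yaw -12.73 tilt [-1.e+00  4.e-04  9.e-04] T [-0.22  3.9  -0.02] w 0.0072
the job is handed in; nothing more can be done
None
```

The bracket is seated in the jig and was still gripped and pressed when I handed in, at about 10 s of the 38 s allowed. I gripped the small bracket (70 x 80 mm) on its upright, lifted it, turned it about 62° to square with the jig, slid it against the red stop, and pushed it into the fence and down.

- **Push:** the wrist read about 24 N towards the fence, 12.5 N down and 6 N into the stop, steady over the last two readings. That is a little above the 20 N and 10 N asked, because bed friction takes part of the push.
- **Fit:** in the close crop the toe edge meets the fence along its visible length with no gap. It stayed rigidly blocked as the force rose. The edges agreed with the fence and stop to about 0.3°. The crop was taken just before the last two small trims; after them I checked only forces and pose.
- **Flatness:** the tool stood 41.6 mm above the bed, the same as when I gripped the bracket flat, and its tilt was under 0.1°. I did not see the underside directly.
- **Disagreement:** depth measurement still showed the toe about 1 mm short of the fence's top edge, and the seated position was about 0.6 mm off the corner I had computed. Both are within the 2 mm calibration.
- **Other things:** the last top view shows the bottle and spanner where they were. The cup is partly hidden by the arm but showed no sign of having moved.

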